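# Fold down the bit rack and shut the bit case

### The job

The screwdriver-bit case stands open on the bench with its bit rack folded up. With fingertips only, push the upright bit rack down until it lies flat in the case, then swing the hinged cover over it and press it fully shut. Push gently, without forcing anything or slamming the cover, grasp and lift nothing, and leave the driver in the case and the other things on the bench where they are.

Things in the scene. Friction and masses are not known exactly. Their poses are not given: they have to be found in the camera images.
- case: Grey plastic bit case, an open tray fixed to the bench: 150 mm along its x, 220 mm along its y, 45 mm high, 4 mm walls. Origin: centre of its underside, z up. The cover's hinge line runs along y on the rim of its +x side (x +75, z 45.5 mm), which lies to the robot's left; the bit rack's hinge line runs along y near its -x side (x -55, z 34 mm), to the robot's right.
- rack (a joint): Bit rack: upright black panel hinged in the case, 85 mm from hinge line to free edge, 170 mm wide, 12 mm thick. Angle in rad: 0 = flat in the case, pointing to case +x, plain face up 40 mm above the bench (end stop); 1.57 = upright; 1.75 = end stop. Starts near upright and folds towards the cover. A friction hinge keeps it where it is left; 1 to 3 N at its edge moves it.
- rack_edge (a point): Middle of the rack's free edge, at mid thickness, 85 mm from its hinge line (which is also at mid thickness). The upright rack's plain face looks away from the cover; steel bits sit on the face towards the cover.
- cover (a joint): Cover: grey lid, 150 mm from hinge line to free edge, 220 mm wide, 20 mm thick with its inner rim. Angle in rad: 0 = shut on the case (end stop, plain outer face up, 65.5 mm above the bench); 1.57 = upright; 2.0 = end stop. Starts open, leaning back past upright. A stiff friction hinge keeps it where it is left; 1 to 4 N near its edge moves it. An upright rack blocks it.
- cover_edge (a point): Middle of the cover's free edge on its outer face: 150 mm from the hinge line, and 20 mm to the outer side of it. The open cover's outer face looks away from the case (case +x).
- driver: Loose hand driver lying in the tray along the case's y, close to the cover hinge (case x about +45 mm) and clear of the rack: black handle 24 mm thick and 75 mm long, steel shank 8 mm thick and 50 mm long. Origin: under the middle of its length, on the tray floor. Stays there.
- adapter: Black power adapter brick, 50 x 115 x 30 mm, loose on the bench; origin under its centre. Leave alone.
- heatsink: Finned metal heat sink, 60 x 60 mm, 62 mm high, loose on the bench; origin under its centre. Leave alone.
- cleaner_mid (a point): White plastic cleaner bottle, 56 mm diameter, 130 mm high, standing loose on the bench; this point is on its axis half-way up. Leave alone.
- screwjar_mid (a point): Small glass jar, black cap, 54 mm diameter, 50 mm high, loose on the bench; this point is on its axis half-way up. Leave alone.
- bitblock: Small black block, 30 x 70 x 22 mm with driver bits standing up to 38 mm high, loose on the bench; origin under its centre. Leave alone.
- screwdriver_grip (a point): Screwdriver with an orange handle lying loose on the bench; this point is at the middle of its handle. Leave alone.

How it is judged:
On the way, in this order (a step that is already met when the one before it is completed fails the run):
1. the rack lies flat in the case while the cover still stands open (value of joint rack below 0.1 rad and value of joint cover above 1.2 rad), for 0.2 s.
2. the cover is shut over the rack (value of joint rack below 0.1 rad and value of joint cover below 0.06 rad), for 0.2 s.
At the end, for the whole second after the job is handed in: The rack lies flat in the case (within 0.1 rad of its stop) and the cover over it is shut (within 0.06 rad of its stop, 9 mm at its free edge) and at rest; every loose thing on the bench is within 30 mm, and the driver in the case within 40 mm, of where it started (all of step 2 and velocity of joint cover between -0.05 and 0.05 rad/s and distance of each of adapter, heatsink, cleaner_mid, screwjar_mid, bitblock, screwdriver_grip from where it was at the start of the episode below 0.03 m and distance of driver from where it was at the start of the episode below 0.04 m); the robot touches nothing.
It fails at once if a thing on the bench is pushed away or picked up (moved over 30 mm) (distance of any of adapter, heatsink, cleaner_mid, screwjar_mid, bitblock, screwdriver_grip from where it was at the start of the episode above 0.03 m).
It fails at once if the driver in the case is taken out or shoved about (moved over 40 mm) (distance of driver from where it was at the start of the episode above 0.04 m).
It fails at once if the cover is slammed (turns shut faster than 4 rad/s) (velocity of joint cover below -4 rad/s).
It fails at once if the rack or the cover is squeezed or forced (over 36 N) (contact force between the fingers and case above 36 N).
It also fails if it takes over 58 s, if anything falls off the work surface, if the arm or the gripper's body presses on something with over 40 N, if the wrist force passes 120 N, or if a joint passes its speed limit or range.

### The arm

A 6-joint arm with a two-finger parallel gripper is mounted at the origin on the work surface. World frame = base frame: x ahead of the robot, y to its left, z up, the work surface at z = 0. Lengths are in m, angles in rad, forces in N, time in s.
With the tool pointing down it reaches from about 0.425 to 0.95 m from the base axis. Payload 3.5 kg.
Tool frame: the origin (TCP) lies midway between the tips of the shut fingers; the grasp point (between the pads) lies 19 mm behind it; z points along the fingers, y is the direction in which the jaws open and shut (so a half turn about z gives the same grasp; the last joint's range is limited). The gripper opens to 85 mm and grips with 20 to 120 N. Pads are 22 mm wide; open, the fingers measure 114 mm over their backs; the gripper's body (76 mm by 85 mm) begins 54 mm behind the grasp point. The pads swing forward as they close: fully open they stand 13 mm farther back than shut.
Start: joints at [1.165, 0.286, 1.577, -0, 1.279, -0.15], TCP at [0.171, 0.653, 0.231] pointing down, gripper open.
Joint ranges: [-2.77, 2.77], [-0.9, 2.22], [0.21, 2.48], [-1.53, 4.67], [0.24, 2.81], [-2.84, 2.84]. Speed limits (rad/s): [2.79, 2.79, 3.14, 3.14, 3.14, 3.14].

### API

Orientations are given as a unit quaternion [x, y, z, w].
In Python, from plant import * gives the robot as it stands.
- The arm moves only by the shell command python3 -m jog 'ROWS' [FORCE]. ROWS is a JSON object of lists of equal length, an entry for each row: "travel": the shift along the world's x, y, z in mm, a list of three; "dr": the turn, a rotation vector about the world's x, y, z in degrees, a list of three; "jaw": the closure in counts, from 0 (fully open) to 255 (shut). In form: {"travel": [[x, y, z], ...], "dr": [[wx, wy, wz], ...], "jaw": [jaw, ...]}. A call has 1 to 5 rows; each row shifts and turns the commanded pose from where the row before left it; what a row does not reach is not made up. A row lasts 1/12 s, in which the tool goes at most 41.7 mm and 7.16 degrees, less where a joint would pass 70% of its speed; a pose out of reach is approached as far as the arm can. A call is refused whole if a number of a shift passes 41.7 or a number of a turn 7.16, either way. A call with a gripper value outside its range is refused whole. The fingers move at their own pace and stop on an object; FORCE is the grip in N (left out, the last holds). Time passes only in rows, so rows that do not move let the fingers close. It gives the time, the measured TCP pose, the force and the opening at its end, in the units of the state.
- get_state(): the state, without advancing time (a new reading comes with each control period).
- read_camera(name): name is "scene" or "top" or "wrist"; returns the picture (384x512x3 uint8, red, green, blue); there is no depth.
- camera_info(name): a dict with "K" (3x3 intrinsics, pixels), "R" (3x3) and "t" (3): a world point X has camera coordinates R X + t; the wrist camera has in their place "mount" (4x4, takes a point from camera to tool coordinates, whose origin is the TCP and whose axes are the flange's). Camera axes: x right, y down, z forward; pixel columns grow to the right and rows downward; lengths in m; the calibration is good to about 2 mm. A picture is of the moment at which its call begins: read the wrist's pose just before it. camera_info takes no time and is no camera call.
- sign_off(): hands the job in, once; it reports no verdict.
The state is a dict: "time": time; "qpos": joint angles; "dq": joint speeds; "joint_efforts": joint torques, N m; "eef_pos": TCP position; "tcp_rot": TCP orientation; "contact_force": force on the tool from outside, world axes, zero at the start; "wrist_torque": the same for the moment, N m; "opening": opening from 0.0 (shut) to 1.0 (fully open).
Only numpy, scipy, OpenCV 4.12 (cv2) and the standard library are available. Lean on these libraries where they do the work, as an engineer would, in place of code of your own. Each camera call takes 0.05 s, during which the arm holds its last target. There are 200 camera calls.

## Working session

There is one attempt and no reset: what is moved stays moved. The work goes in short steps, Python scripts to look and compute and a shell command to move; the robot and the scene stay as the last step left them, time stands still between calls to the robot, and variables do not carry over. Pictures are saved under pics/ and viewed, about 8 in all and at most 12, crops included, and the job is handed in when it is done.

```bash
mkdir -p pics; ls; python3 - <<'E'
from plant import *
import cv2,numpy as np
np.set_printoptions(precision=4,suppress=True)
print(get_state())
for n in("scene","top"):
    im=read_camera(n); cv2.imwrite(f"pics/{n}0.png",cv2.cvtColor(im,cv2.COLOR_RGB2BGR))
    c=camera_info(n); print(n,c, -np.array(c["R"]).T@np.array(c["t"]))
a=cv2.imread("pics/scene0.png");b=cv2.imread("pics/top0.png")
cv2.imwrite("pics/top0b.png",cv2.resize(b,(768,576),interpolation=cv2.INTER_CUBIC))
cv2.imwrite("pics/scene0b.png",cv2.resize(a,(768,576),interpolation=cv2.INTER_CUBIC))
E
```

```text
pics
{'time': 0.0, 'qpos': array([ 1.165 ,  0.2872,  1.5782,  0.    ,  1.2786, -0.15  ]), 'dq': array([ 0.0013, -0.0014,  0.0015,  0.0001,  0.0004,  0.0024]), 'joint_efforts': array([ -0.0009, -40.5973, -29.2632,  -0.0002,   0.0058,  -0.    ]), 'eef_pos': array([0.1705, 0.6524, 0.2299]), 'tcp_rot': array([ 0.1275,  0.9918, -0.0011, -0.0003]), 'contact_force': array([-0.1463,  1.2013,  0.2425]), 'wrist_torque': array([-0.0149,  0.0087,  0.0045]), 'opening': 0.9996872162434406}
scene {'K': array([[449.9483,   0.    , 255.7866],
       [  0.    , 449.9483, 193.2356],
       [  0.    ,   0.    ,   1.    ]]), 'R': array([[-0.4106,  0.9117,  0.0156],
       [ 0.7946,  0.3662, -0.4842],
       [-0.4472, -0.1864, -0.8748]]), 't': array([ 0.1321, -0.4423,  1.5154])} [1.0834 0.324  1.1094]
top {'K': array([[350.4135,   0.    , 255.3824],
       [  0.    , 350.4135, 185.4715],
       [  0.    ,   0.    ,   1.    ]]), 'R': array([[ 0.0191, -0.9998, -0.0023],
       [-0.9908, -0.0187, -0.1344],
       [ 0.1343,  0.0048, -0.9909]]), 't': array([0.0761, 0.5539, 0.8192])} [0.4373 0.0825 0.8863]
```

View pics/top0b.png

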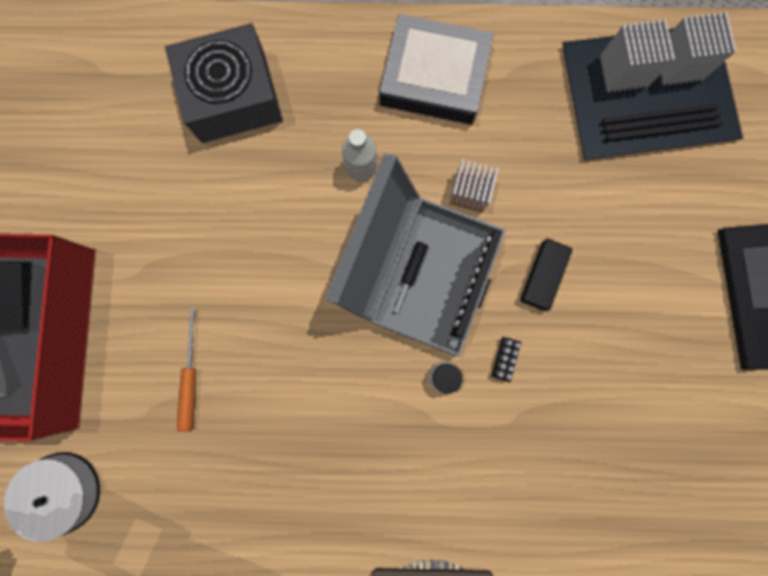

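View pics/scene0b.png

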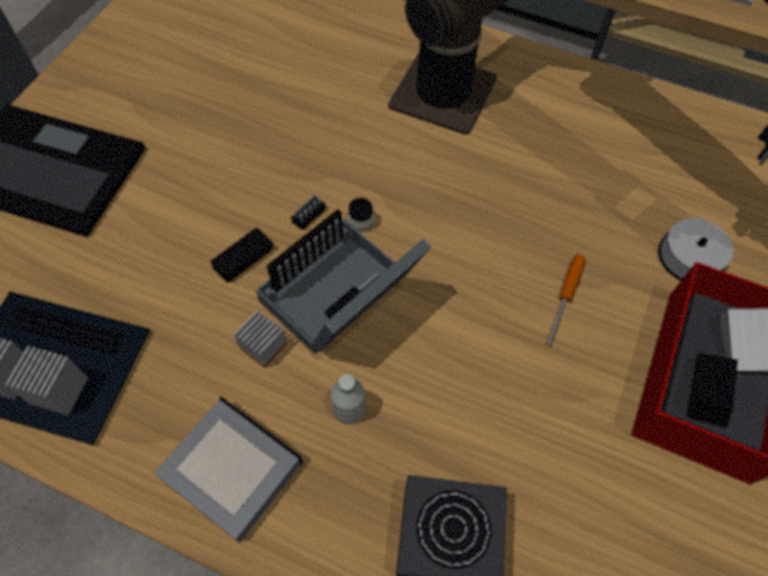

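The top view shows the case at about (345..502, 155..355), with the rack nearly edge-on at (472,290) and the cover's free edge running (390,157)-(330,300). The driver is at (410,275). The bottle (358,155), heat sink (473,187), adapter (545,275), bit block (506,360) and jar (444,378) stand around the case. I'll zoom in to get corner pixels.

```bash
python3 - <<'E'
import cv2
b=cv2.imread("pics/top0.png")[95:245,210:350]
a=cv2.imread("pics/scene0.png")[125:245,160:300]
cv2.imwrite("pics/c1.png",cv2.convertScaleAbs(cv2.resize(b,None,fx=4,fy=4,interpolation=cv2.INTER_CUBIC),alpha=1.5))
cv2.imwrite("pics/c2.png",cv2.convertScaleAbs(cv2.resize(a,None,fx=5,fy=5,interpolation=cv2.INTER_CUBIC),alpha=1.5))
E
```

```text
(no output)
```

View pics/c1.png

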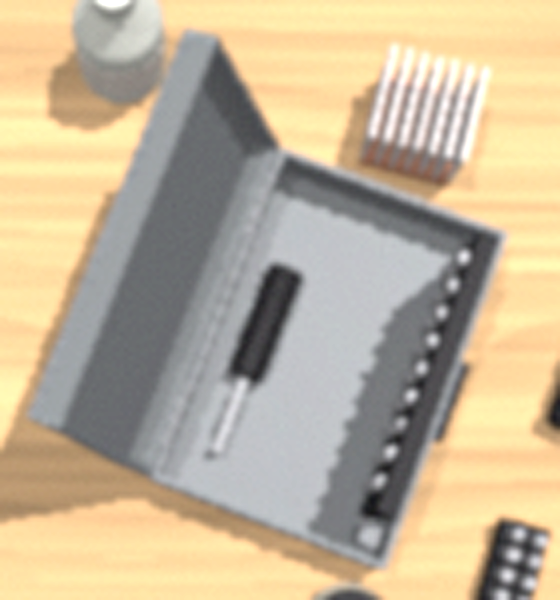

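View pics/c2.png

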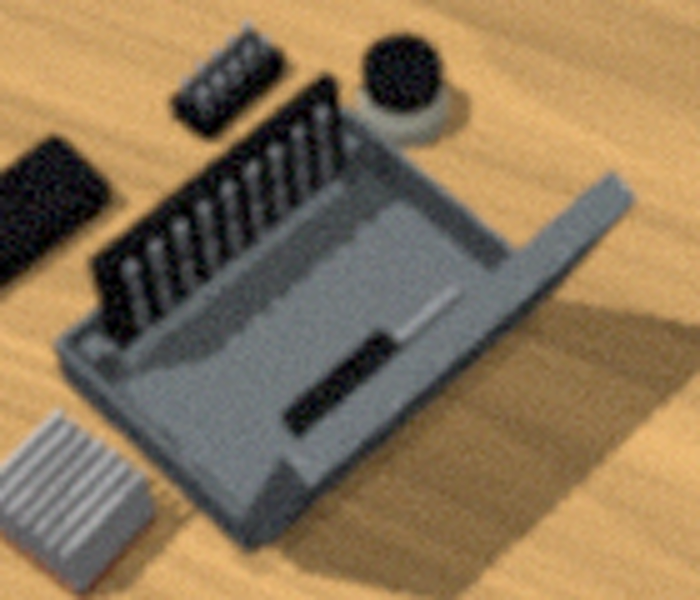

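The crops show these features:
- **Rim corners (top crop):** about (503,235), (382,566), (155,475), (282,150).
- **Rack top edge (scene crop):** (95,255)-(333,75).
- **Cover edge (top crop):** outer line (185,35)-(32,415).

The rack's bit face looks at the cover, as described.

```bash
cat > h.py <<'E'
from plant import *
import cv2,numpy as np
np.set_printoptions(precision=4,suppress=True)
def ray(n,uv):
    c=camera_info(n);R=np.array(c["R"]);o=-R.T@np.array(c["t"])
    d=R.T@np.linalg.inv(c["K"])@np.array([*uv,1.]);return o,d/np.linalg.norm(d)
def onz(n,uv,z):
    o,d=ray(n,uv);return o+d*(z-o[2])/d[2]
def proj(n,X):
    c=camera_info(n);p=np.array(c["K"])@(np.array(c["R"])@X+c["t"]);return p[:2]/p[2]
T=lambda u,v:(u/4+210-.4,v/4+95-.4)
S=lambda u,v:(u/5+160-.4,v/5+125-.4)
E
cat > m.py <<'E'
from h import *
# rim corners: case (-,-),(-,+),(+,+),(+,-)
P=np.array([onz("top",T(*p),.045) for p in((503,235),(382,566),(155,475),(282,150))]);print(P)
loc=np.array([[-.075,-.11],[-.075,.11],[.075,.11],[.075,-.11]])
A=loc;B=P[:,:2]-P[:,:2].mean(0);c=P[:,:2].mean(0)
H=A.T@B;th=np.arctan2(H[0,1]-H[1,0],H[0,0]+H[1,1])
R=np.array([[np.cos(th),-np.sin(th)],[np.sin(th),np.cos(th)]])
print("centre",c,"yaw",np.degrees(th),"res mm",1e3*(A@R.T-B))
def W(x,y,z): return np.array([*(R@[x,y]+c),z])
print("scene check (62,345),(365,105)",[ (proj("scene",W(*p,.045))-[159.6,124.6])*5 for p in loc])
# angles: ray meets case plane y=±
def onplane(n,uv,y):
    o,d=ray(n,uv);o2=np.r_[R.T@(o[:2]-c),o[2]];d2=np.r_[R.T@d[:2],d[2]]
    return o2+d2*(y-o2[1])/d2[1]
for n,uv,y in(("scene",S(95,255),-.085),("scene",S(333,75),.085)): 
    p=onplane(n,uv,y);print("rack edge",p)
for n,uv,y in(("top",T(185,35),-.11),("top",T(32,415),.11),("scene",S(632,195),.11),("scene",S(612,172),.11),("top",T(215,35),-.11)):
    p=onplane(n,uv,y);q=p-[.075,0,.0455];print("cover edge",p,np.hypot(q[0],q[2]),np.arctan2(q[2],-q[0]))
for a in(1.5,1.57,1.65):print(a,[(proj("scene",W(-.055+.085*np.cos(a)+.006*np.sin(a),y,.034+.085*np.sin(a)))-[159.6,124.6])*5 for y in(-.085,.085)])
for a in (1.57,1.7,1.8,1.9):
  print(a,[(proj("top",W(.075-.15*np.cos(a)+.02*np.sin(a),y,.0455+.15*np.sin(a)+.02*np.cos(a)))-[209.6,94.6])*4 for y in(-.11,.11)])
print("bottle",onz("top",T(112,5),.13),"jar",onz("top",(444/1.5,378/1.5),.05),"heatsink top",[onz("top",T(*p),.062) for p in((390,45),(490,70),(372,155))])
print("adapter",onz("top",(548/1.5,270/1.5),.03),"bb",onz("top",(506/1.5,358/1.5),.022))
E
python3 m.py
```

```text
[[ 0.6345 -0.1079  0.045 ]
 [ 0.4322 -0.0338  0.045 ]
 [ 0.4836  0.1022  0.045 ]
 [ 0.6857  0.028   0.045 ]]
centre [ 0.559  -0.0029] yaw 69.6971772887512 res mm [[ 1.6381 -3.4624]
 [-2.3979 -1.252 ]
 [-1.7332  3.4515]
 [ 2.493   1.2628]]
scene check (62,345),(365,105) [array([ 54.2378, 344.2351]), array([349.0787, 107.0438]), array([537.6094, 265.9986]), array([242.8702, 523.9541])]
rack edge [-0.052  -0.085   0.1355]
rack edge [-0.0577  0.085   0.1177]
cover edge [ 0.138  -0.11    0.1724] 0.14165916127677416 2.0315813174743753
cover edge [0.1293 0.11   0.2276] 0.19000368979405136 1.860794123875117
cover edge [0.1322 0.11   0.1803] 0.14641959154919584 1.9718967674366106
cover edge [0.1183 0.11   0.1858] 0.1468049283911815 1.8699181975229204
cover edge [ 0.1213 -0.11    0.1883] 0.15013298774915795 1.8839542369535875
1.5 [array([111.0157, 282.7087]), array([351.8682,  89.7418])]
1.57 [array([103.3109, 275.4042]), array([344.1951,  83.0847])]
1.65 [array([ 94.6243, 267.5548]), array([335.4475,  76.0204])]
1.57 [array([263.206 ,  47.8208]), array([103.7046, 446.7179])]
1.7 [array([227.9316,  37.4238]), array([ 68.1429, 433.1669])]
1.8 [array([201.8556,  31.0089]), array([ 42.2652, 423.4943])]
1.9 [array([177.1265,  26.0501]), array([ 18.0924, 414.6283])]
bottle [0.7431 0.1302 0.13  ] jar [ 0.3949 -0.0118  0.05  ] heatsink top [array([ 0.7481, -0.0363,  0.062 ]), array([ 0.7333, -0.0973,  0.062 ]), array([ 0.6785, -0.0254,  0.062 ])]
adapter [ 0.5721 -0.1845  0.03  ] bb [ 0.4274 -0.1155  0.022 ]
```

Case centre is about (0.559, -0.003), yaw 69.7°, cover about 1.84 rad, rack about 1.6 rad. I'll shut the fingers and travel high to the rack's plain-face side, case x about -100 mm.

```bash
python3 -m jog '{"travel":[[30,-28,5],[30,-28,5],[30,-28,5],[30,-28,5],[30,-28,5]],"dr":[[0,0,0],[0,0,0],[0,0,0],[0,0,0],[0,0,0]],"jaw":[255,255,255,255,255]}' 20
python3 -m jog '{"travel":[[13,-39,0],[13,-39,0],[13,-39,0],[13,-39,0],[13,-39,0]],"dr":[[0,0,0],[0,0,0],[0,0,0],[0,0,0],[0,0,0]],"jaw":[255,255,255,255,255]}'
python3 -m jog '{"travel":[[13,-39,0],[13,-39,0],[13,-39,0],[13,-39,0],[13,-39,0]],"dr":[[0,0,0],[0,0,0],[0,0,0],[0,0,0],[0,0,0]],"jaw":[255,255,255,255,255]}'
python3 -m jog '{"travel":[[13,-39,0],[13,-39,0],[13,-39,0],[13,-39,0],[13,-39,0]],"dr":[[0,0,0],[0,0,0],[0,0,0],[0,0,0],[0,0,0]],"jaw":[255,255,255,255,255]}'
python3 -m jog '{"travel":[[2,-20,0],[0,0,0],[0,0,0]],"dr":[[0,0,0],[0,0,0],[0,0,0]],"jaw":[255,255,255]}'
```

```text
time: 0.52
eef_pos: [0.3214, 0.5114, 0.2559]
tcp_rot: [0.127, 0.992, -0.0, -0.0]
contact_force: [-0.0, 0.5, -0.3]
opening: 0.3
time: 0.93
eef_pos: [0.3856, 0.316, 0.2558]
tcp_rot: [0.127, 0.992, -0.0, -0.0]
contact_force: [0.7, -0.3, 0.6]
opening: -0.001
time: 1.35
eef_pos: [0.4506, 0.1211, 0.256]
tcp_rot: [0.128, 0.992, 0.0, -0.0]
contact_force: [1.0, 0.1, 0.6]
opening: -0.0
time: 1.77
eef_pos: [0.5157, -0.074, 0.256]
tcp_rot: [0.128, 0.992, 0.0, -0.0]
contact_force: [1.2, 0.9, -0.1]
opening: 0.002
time: 2.02
eef_pos: [0.5174, -0.0927, 0.2556]
tcp_rot: [0.129, 0.992, 0.0, -0.001]
contact_force: [0.6, 0.4, -0.0]
opening: 0.004
```

```bash
python3 -m jog '{"travel":[[0,0,-38],[0,0,-38],[0,0,-38],[0,0,-38],[0,0,0]],"dr":[[0,0,0],[0,0,0],[0,0,0],[0,0,0],[0,0,0]],"jaw":[255,255,255,255,255]}'
python3 -m jog '{"travel":[[1.7,4.7,0],[0,0,0],[0,0,0]],"dr":[[0,0,0],[0,0,0],[0,0,0]],"jaw":[255,255,255]}'
python3 - <<'E'
from h import *
a=cv2.cvtColor(read_camera("scene"),cv2.COLOR_RGB2BGR)[100:220,150:310]
b=cv2.cvtColor(read_camera("top"),cv2.COLOR_RGB2BGR)[95:245,210:370]
k=lambda i:cv2.resize(i,(400,int(400*i.shape[0]/i.shape[1])),interpolation=cv2.INTER_CUBIC)
a,b=k(a),k(b);o=np.zeros((400,800,3),np.uint8);o[:a.shape[0],:400]=a;o[:b.shape[0],400:]=b
cv2.imwrite("pics/d1.png",cv2.convertScaleAbs(o,alpha=1.5))
E
```

```text
time: 2.43
eef_pos: [0.5113, -0.0879, 0.0959]
tcp_rot: [0.127, 0.992, 0.002, -0.008]
contact_force: [-2.1, 0.5, -1.6]
opening: -0.003
time: 2.68
eef_pos: [0.5218, -0.0872, 0.1078]
tcp_rot: [0.127, 0.992, -0.001, 0.003]
contact_force: [0.4, 0.6, 0.6]
opening: -0.002
```

View pics/d1.png

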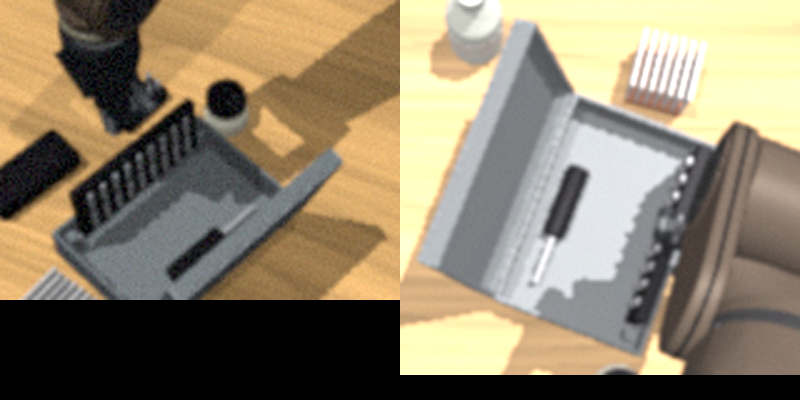

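The fingers stand just behind the rack's plain face near mid-width, at about (670,250) in the right half, clear of the adapter and the jar. I'll push the rack along its arc in small steps.

```bash
python3 -m jog '{"travel":[[2.4,6.6,0],[2.4,6.6,0],[1.8,4.9,0],[1.8,4.9,0],[1.8,4.9,0]],"dr":[[0,0,0],[0,0,0],[0,0,0],[0,0,0],[0,0,0]],"jaw":[255,255,255,255,255]}'
python3 -m jog '{"travel":[[1.8,4.9,-1],[1.7,4.7,-1.8],[1.7,4.7,-1.8],[1.7,4.7,-1.8],[1.7,4.7,-1.8]],"dr":[[0,0,0],[0,0,0],[0,0,0],[0,0,0],[0,0,0]],"jaw":[255,255,255,255,255]}'
python3 -m jog '{"travel":[[1.5,4,-3.1],[1.5,4,-3.1],[1.5,4,-3.1],[1.5,4,-3.1],[0,0,0]],"dr":[[0,0,0],[0,0,0],[0,0,0],[0,0,0],[0,0,0]],"jaw":[255,255,255,255,255]}'
```

```text
time: 3.2
eef_pos: [0.5302, -0.059, 0.1047]
tcp_rot: [0.127, 0.992, -0.0, 0.0]
contact_force: [1.1, -1.4, 0.6]
opening: -0.002
time: 3.62
eef_pos: [0.5384, -0.0352, 0.0958]
tcp_rot: [0.128, 0.992, -0.0, -0.0]
contact_force: [-0.9, -1.6, 0.5]
opening: -0.005
time: 4.03
eef_pos: [0.5439, -0.0188, 0.0827]
tcp_rot: [0.127, 0.992, 0.0, -0.001]
contact_force: [0.6, 1.0, -0.3]
opening: 0.004
```

```bash
python3 -m jog '{"travel":[[1.1,3,-4.2],[1.1,3,-4.2],[1.1,3,-4.2],[1.1,3,-4.2],[0.5,1.4,-4]],"dr":[[0,0,0],[0,0,0],[0,0,0],[0,0,0],[0,0,0]],"jaw":[255,255,255,255,255]}'
python3 -m jog '{"travel":[[0.5,1.4,-4],[0.5,1.4,-4],[0.3,1,-4],[0,0,0],[0,0,0]],"dr":[[0,0,0],[0,0,0],[0,0,0],[0,0,0],[0,0,0]],"jaw":[255,255,255,255,255]}'
python3 -m jog '{"travel":[[0,0,-2],[0,0,-2],[0,0,-2],[0,0,-2],[0,0,0]],"dr":[[0,0,0],[0,0,0],[0,0,0],[0,0,0],[0,0,0]],"jaw":[255,255,255,255,255]}'
```

```text
time: 4.45
eef_pos: [0.5493, -0.0059, 0.0624]
tcp_rot: [0.128, 0.992, 0.0, 0.0]
contact_force: [-0.1, 0.3, 2.2]
opening: 0.003
time: 4.87
eef_pos: [0.5499, -0.0024, 0.0503]
tcp_rot: [0.127, 0.992, -0.0, -0.001]
contact_force: [-0.1, -0.2, -0.2]
opening: -0.002
time: 5.28
eef_pos: [0.5503, -0.0025, 0.0425]
tcp_rot: [0.128, 0.992, -0.0, -0.0]
contact_force: [-0.1, 0.1, -0.1]
opening: -0.001
```

```bash
python3 -m jog '{"travel":[[0,0,-1],[0,0,-1],[0,0,0]],"dr":[[0,0,0],[0,0,0],[0,0,0]],"jaw":[255,255,255]}'
python3 -m jog '{"travel":[[0,0,-1],[0,0,0],[0,0,0]],"dr":[[0,0,0],[0,0,0],[0,0,0]],"jaw":[255,255,255]}'
```

```text
time: 5.53
eef_pos: [0.5504, -0.0025, 0.0407]
tcp_rot: [0.128, 0.992, -0.0, -0.0]
contact_force: [-0.9, -0.5, 0.3]
opening: 0.003
time: 5.78
eef_pos: [0.5505, -0.0025, 0.0401]
tcp_rot: [0.128, 0.992, -0.0, -0.0]
contact_force: [-0.6, 1.0, 2.1]
opening: -0.002
```

```bash
python3 -m jog '{"travel":[[0,0,-1],[0,0,0],[0,0,0]],"dr":[[0,0,0],[0,0,0],[0,0,0]],"jaw":[255,255,255]}'
python3 -m jog '{"travel":[[0,0,38],[0,0,40],[0,0,40],[0,0,40],[0,0,40]],"dr":[[0,0,0],[0,0,0],[0,0,0],[0,0,0],[0,0,0]],"jaw":[255,255,255,255,255]}'
python3 -m jog '{"travel":[[0,0,25],[0,0,0]],"dr":[[0,0,0],[0,0,0]],"jaw":[255,255]}'
python3 - <<'E'
from h import *
a=cv2.cvtColor(read_camera("scene"),cv2.COLOR_RGB2BGR)[100:250,150:310]
b=cv2.cvtColor(read_camera("top"),cv2.COLOR_RGB2BGR)[95:245,210:370]
k=lambda i:cv2.resize(i,(400,int(400*i.shape[0]/i.shape[1])),interpolation=cv2.INTER_CUBIC)
cv2.imwrite("pics/d2.png",cv2.convertScaleAbs(np.hstack([k(a),k(b)]),alpha=1.5))
E
```

```text
time: 6.03
eef_pos: [0.5505, -0.0025, 0.04]
tcp_rot: [0.127, 0.992, -0.0, -0.0]
contact_force: [-2.9, 0.7, 6.6]
opening: 0.002
time: 6.45
eef_pos: [0.55, -0.0025, 0.2385]
tcp_rot: [0.128, 0.992, -0.0, -0.0]
contact_force: [0.5, -0.3, -0.4]
opening: 0.003
time: 6.62
eef_pos: [0.5538, -0.0031, 0.2701]
tcp_rot: [0.128, 0.992, -0.001, 0.007]
contact_force: [0.4, -0.7, 0.6]
opening: 0.003
```

View pics/d2.png

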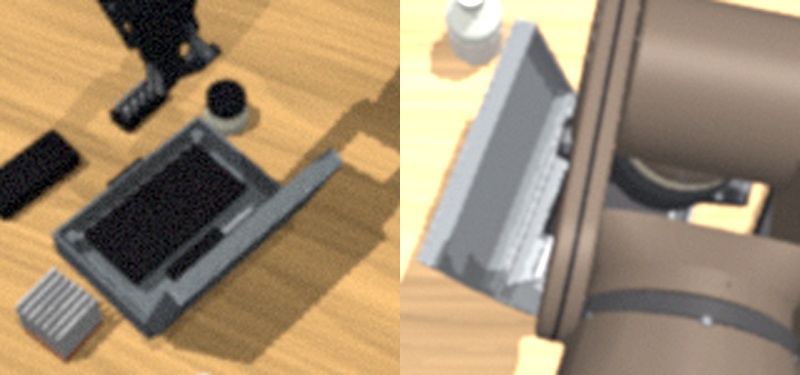

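The rack lies flat, as the black panel at (165,215) on the left shows; the tip met a firm stop at z = 0.040, and the cover is still open. Next I move over the cover to its outer side.

```bash
python3 -m jog '{"travel":[[12,32.4,0],[12,32.4,0],[12,32.4,0],[12,32.4,0],[12,32.4,0]],"dr":[[0,0,0],[0,0,0],[0,0,0],[0,0,0],[0,0,0]],"jaw":[255,255,255,255,255]}'
python3 -m jog '{"travel":[[1,3,0],[0,0,-25],[0,0,-25],[0,0,-25],[0,0,-22]],"dr":[[0,0,0],[0,0,0],[0,0,0],[0,0,0],[0,0,0]],"jaw":[255,255,255,255,255]}'
python3 -m jog '{"travel":[[0,0,0],[0,0,0]],"dr":[[0,0,0],[0,0,0]],"jaw":[255,255]}'
python3 - <<'E'
from h import *
a=cv2.cvtColor(read_camera("scene"),cv2.COLOR_RGB2BGR)[100:250,170:330]
b=cv2.cvtColor(read_camera("top"),cv2.COLOR_RGB2BGR)[95:245,190:350]
k=lambda i:cv2.resize(i,(400,int(400*i.shape[0]/i.shape[1])),interpolation=cv2.INTER_CUBIC)
cv2.imwrite("pics/d3.png",cv2.convertScaleAbs(np.hstack([k(a),k(b)]),alpha=1.5))
E
```

```text
time: 7.13
eef_pos: [0.6096, 0.1608, 0.2584]
tcp_rot: [0.128, 0.992, -0.001, -0.003]
contact_force: [1.5, -1.5, 0.2]
opening: -0.004
time: 7.55
eef_pos: [0.6093, 0.1621, 0.1601]
tcp_rot: [0.127, 0.992, -0.001, -0.003]
contact_force: [0.8, -0.3, 0.2]
opening: 0.002
time: 7.72
eef_pos: [0.6092, 0.162, 0.1612]
tcp_rot: [0.128, 0.992, -0.001, -0.004]
contact_force: [0.4, 0.5, 0.6]
opening: 0.002
```

View pics/d3.png

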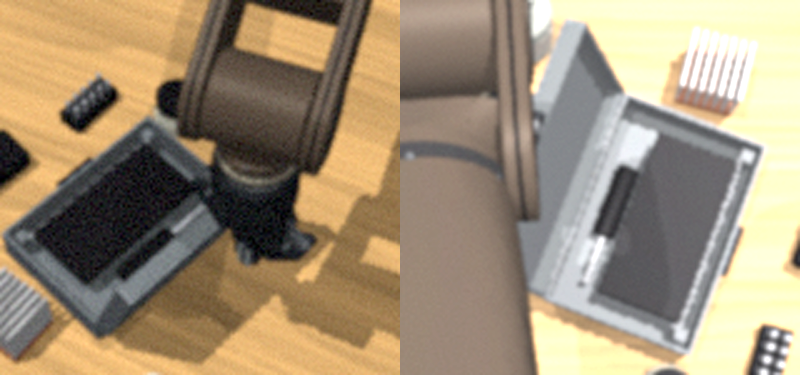

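The cover is still open at (575,150) on the right, with the gripper on its outer side; rack and driver are undisturbed. Now I push the cover over.

```bash
python3 -m jog '{"travel":[[-2.8,-7.5,0],[-2.8,-7.5,0],[-2.1,-5.6,0],[-2.1,-5.6,2],[-2.1,-5.6,2]],"dr":[[0,0,0],[0,0,0],[0,0,0],[0,0,0],[0,0,0]],"jaw":[255,255,255,255,255]}'
python3 -m jog '{"travel":[[-2.1,-5.6,2],[-2.1,-5.6,2],[-2.1,-5.6,3],[-2.1,-5.6,3],[-2.1,-5.6,3]],"dr":[[0,0,0],[0,0,0],[0,0,0],[0,0,0],[0,0,0]],"jaw":[255,255,255,255,255]}'
python3 -m jog '{"travel":[[-2.1,-5.6,1],[-2.1,-5.6,0],[-2.1,-5.6,0],[-2.1,-5.6,0],[0,0,0]],"dr":[[0,0,0],[0,0,0],[0,0,0],[0,0,0],[0,0,0]],"jaw":[255,255,255,255,255]}'
python3 -c "
from h import *
p=get_state()['eef_pos']-[.559,-.0029,0];c,s=np.cos(1.2164),np.sin(1.2164)
print(p[0]*c+p[1]*s,-p[0]*s+p[1]*c,p[2])"
```

```text
time: 8.23
eef_pos: [0.6003, 0.1307, 0.1707]
tcp_rot: [0.128, 0.992, 0.001, 0.002]
contact_force: [1.9, 3.0, 2.5]
opening: -0.004
time: 8.65
eef_pos: [0.5879, 0.1021, 0.181]
tcp_rot: [0.128, 0.992, -0.0, -0.001]
contact_force: [0.0, 1.6, -0.8]
opening: -0.002
time: 9.07
eef_pos: [0.5801, 0.0792, 0.1828]
tcp_rot: [0.128, 0.992, -0.001, -0.0]
contact_force: [-0.0, -0.3, 0.1]
opening: -0.001
0.08428826729185736 0.008652198572730734 0.18283446283285595
```

```bash
python3 -m jog '{"travel":[[-2,-5.4,-1],[-2,-5.4,-1],[-2.3,-6.2,-2],[-2.3,-6.2,-2],[-2.3,-6.2,-2]],"dr":[[0,0,0],[0,0,0],[0,0,0],[0,0,0],[0,0,0]],"jaw":[255,255,255,255,255]}'
python3 -m jog '{"travel":[[-2.3,-6.2,-2],[-2.3,-6.2,-2],[-2.3,-6.2,-2],[-2,-5.3,-3.7],[-2,-5.3,-3.7]],"dr":[[0,0,0],[0,0,0],[0,0,0],[0,0,0],[0,0,0]],"jaw":[255,255,255,255,255]}'
python3 -m jog '{"travel":[[-2,-5.3,-3.7],[-2,-5.3,-3.7],[-2,-5.3,-3.7],[-2,-5.3,-3.7],[0,0,0]],"dr":[[0,0,0],[0,0,0],[0,0,0],[0,0,0],[0,0,0]],"jaw":[255,255,255,255,255]}'
python3 -c "
from h import *
p=get_state()['eef_pos']-[.559,-.0029,0];c,s=np.cos(1.2164),np.sin(1.2164)
print(p[0]*c+p[1]*s,-p[0]*s+p[1]*c,p[2])"
```

```text
time: 9.48
eef_pos: [0.5698, 0.0501, 0.175]
tcp_rot: [0.128, 0.992, -0.0, 0.0]
contact_force: [1.7, 2.1, 1.2]
opening: -0.002
time: 9.9
eef_pos: [0.5585, 0.021, 0.1612]
tcp_rot: [0.128, 0.992, -0.0, -0.0]
contact_force: [-0.1, 0.9, 1.3]
opening: -0.001
time: 10.32
eef_pos: [0.5497, -0.0003, 0.1452]
tcp_rot: [0.128, 0.992, -0.0, -0.001]
contact_force: [0.4, -0.0, 0.4]
opening: 0.002
-0.0007458323955930818 0.009600842572981962 0.14524924064827546
```

```bash
python3 -m jog '{"travel":[[-1.5,-4.1,-5],[-1.5,-4.1,-5],[-1.5,-4.1,-5],[-1.5,-4.1,-5],[-1.5,-4.1,-5]],"dr":[[0,0,0],[0,0,0],[0,0,0],[0,0,0],[0,0,0]],"jaw":[255,255,255,255,255]}'
python3 -m jog '{"travel":[[-1.5,-4.1,-5],[-0.8,-2.2,-5],[-0.8,-2.2,-5],[-0.8,-2.2,-5],[-0.8,-2.2,-5]],"dr":[[0,0,0],[0,0,0],[0,0,0],[0,0,0],[0,0,0]],"jaw":[255,255,255,255,255]}'
python3 -m jog '{"travel":[[-0.5,-1.4,-4],[-0.4,-1,-4],[-0.4,-1,-3],[0,0,0],[0,0,0]],"dr":[[0,0,0],[0,0,0],[0,0,0],[0,0,0],[0,0,0]],"jaw":[255,255,255,255,255]}'
python3 -c "
from h import *
p=get_state()['eef_pos']-[.559,-.0029,0];c,s=np.cos(1.2164),np.sin(1.2164)
print(p[0]*c+p[1]*s,-p[0]*s+p[1]*c,p[2])"
```

```text
time: 10.73
eef_pos: [0.5432, -0.0203, 0.1211]
tcp_rot: [0.128, 0.992, 0.0, 0.0]
contact_force: [1.0, 0.6, 0.8]
opening: -0.001
time: 11.15
eef_pos: [0.5385, -0.0331, 0.0962]
tcp_rot: [0.127, 0.992, -0.0, -0.0]
contact_force: [0.2, 0.1, 0.7]
opening: -0.001
time: 11.57
eef_pos: [0.5371, -0.0361, 0.0854]
tcp_rot: [0.128, 0.992, 0.0, -0.0]
contact_force: [-0.1, -1.2, 0.1]
opening: 0.003
-0.03875205993258077 0.008977937545424086 0.08536977908667058
```

```bash
python3 -m jog '{"travel":[[-0.2,-0.5,-3],[-0.2,-0.5,-3],[-0.2,-0.5,-3],[0,0,-3],[0,0,-3]],"dr":[[0,0,0],[0,0,0],[0,0,0],[0,0,0],[0,0,0]],"jaw":[255,255,255,255,255]}'
python3 -m jog '{"travel":[[0,0,-1],[0,0,-1],[0,0,-1],[0,0,-1],[0,0,0]],"dr":[[0,0,0],[0,0,0],[0,0,0],[0,0,0],[0,0,0]],"jaw":[255,255,255,255,255]}'
python3 -m jog '{"travel":[[0,0,-1],[0,0,0],[0,0,0]],"dr":[[0,0,0],[0,0,0],[0,0,0]],"jaw":[255,255,255]}'
```

```text
time: 11.98
eef_pos: [0.5367, -0.0378, 0.0704]
tcp_rot: [0.128, 0.992, -0.0, 0.0]
contact_force: [0.1, 0.1, 1.2]
opening: 0.0
time: 12.4
eef_pos: [0.5367, -0.0377, 0.0665]
tcp_rot: [0.128, 0.992, 0.0, -0.0]
contact_force: [-0.3, -0.4, 1.2]
opening: -0.001
time: 12.65
eef_pos: [0.5367, -0.0377, 0.0657]
tcp_rot: [0.128, 0.992, 0.0, -0.0]
contact_force: [-0.3, 1.0, 0.2]
opening: -0.003
```

```bash
python3 -m jog '{"travel":[[0,0,-1],[0,0,0],[0,0,0]],"dr":[[0,0,0],[0,0,0],[0,0,0]],"jaw":[255,255,255]}'
python3 -m jog '{"travel":[[0,0,-1],[0,0,0],[0,0,0]],"dr":[[0,0,0],[0,0,0],[0,0,0]],"jaw":[255,255,255]}'
```

```text
time: 12.9
eef_pos: [0.5368, -0.0377, 0.0655]
tcp_rot: [0.127, 0.992, 0.0, -0.0]
contact_force: [-2.9, 0.9, 5.3]
opening: -0.004
time: 13.15
eef_pos: [0.5369, -0.0377, 0.0654]
tcp_rot: [0.127, 0.992, 0.0, -0.0]
contact_force: [-5.3, 0.6, 11.0]
opening: -0.002
```

The tip met a firm stop at z = 0.0654, the shut height of the cover, with 11 N. I'll lift off, clear the view and check.

```bash
python3 -m jog '{"travel":[[0,0,5],[0,0,25],[0,0,40],[0,0,40],[0,0,40]],"dr":[[0,0,0],[0,0,0],[0,0,0],[0,0,0],[0,0,0]],"jaw":[255,255,255,255,255]}'
python3 -m jog '{"travel":[[0,40,8],[0,40,8],[0,40,8],[0,40,8],[0,40,8]],"dr":[[0,0,0],[0,0,0],[0,0,0],[0,0,0],[0,0,0]],"jaw":[255,255,255,255,255]}'
python3 -m jog '{"travel":[[0,40,0],[0,40,0],[0,40,0],[0,40,0],[0,40,0]],"dr":[[0,0,0],[0,0,0],[0,0,0],[0,0,0],[0,0,0]],"jaw":[255,255,255,255,255]}'
python3 -m jog '{"travel":[[0,0,0],[0,0,0],[0,0,0]],"dr":[[0,0,0],[0,0,0],[0,0,0]],"jaw":[255,255,255]}'
python3 - <<'E'
from h import *
A=cv2.cvtColor(read_camera("scene"),cv2.COLOR_RGB2BGR);B=cv2.cvtColor(read_camera("top"),cv2.COLOR_RGB2BGR)
d=cv2.absdiff(B,cv2.imread("pics/top0.png")).max(2)
for n,u,v in(("bottle",239,103),("heatsink",315,125),("adapter",364,183),("bitblock",337,239),("jar",296,252),("screwdriver",125,265)):
    print(n,"mean diff",d[v-10:v+11,u-10:u+11].mean())
k=lambda i:cv2.resize(i,(400,int(400*i.shape[0]/i.shape[1])),interpolation=cv2.INTER_CUBIC)
cv2.imwrite("pics/d4.png",cv2.convertScaleAbs(np.hstack([k(A[100:250,150:310]),k(B[95:245,210:370])]),alpha=1.5))
E
```

```text
time: 13.57
eef_pos: [0.5362, -0.0376, 0.2147]
tcp_rot: [0.128, 0.992, 0.0, -0.0]
contact_force: [0.9, -0.6, -0.5]
opening: -0.003
time: 13.98
eef_pos: [0.5364, 0.164, 0.2541]
tcp_rot: [0.128, 0.992, 0.0, 0.0]
contact_force: [-0.4, 0.6, -0.3]
opening: 0.001
time: 14.4
eef_pos: [0.5363, 0.3643, 0.2534]
tcp_rot: [0.127, 0.992, 0.0, 0.0]
contact_force: [-0.1, -0.6, 0.5]
opening: -0.002
time: 14.65
eef_pos: [0.5366, 0.3621, 0.2531]
tcp_rot: [0.127, 0.992, -0.0, -0.0]
contact_force: [0.4, -0.2, -0.2]
opening: -0.002
bottle mean diff 1.2426303854875282
heatsink mean diff 1.2403628117913832
adapter mean diff 1.784580498866213
bitblock mean diff 1.5442176870748299
jar mean diff 1.8117913832199546
screwdriver mean diff 21.306122448979593
```

View pics/d4.png

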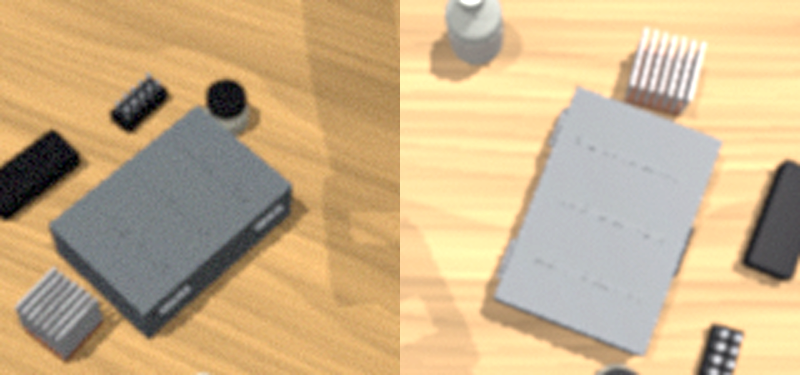

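The cover lies flat and shut on the case (centre at (610,220) on the right) and the neighbouring things are unchanged. The screwdriver patch differs, most likely from the arm or its shadow: the tool never went below 0.22 m over that area.

```bash
python3 -c "
from plant import *
print(get_state()['dq']);sign_off()"
```

```text
[-0.00851034 -0.0071923   0.00050041  0.00216927 -0.00097741 -0.00071168]
the job is handed in; nothing more can be done
```

I pushed the rack flat with the shut fingertips, then swung the cover over it, pressed it shut, backed off and handed the job in at about 15 s.

- **Rack:** it met a firm stop with the tip at 40.0 mm, its flat height, with about 7 N. The picture taken then showed it flat with the cover still open.
- **Cover:** it met a firm stop at 65.4 mm against the expected 65.5 mm, with about 12 N, the highest force I read on either part. The final picture shows it flat and shut.
- **Loose things:** the bottle, heat sink, adapter, bit block and jar look unchanged in the top view.
- **Not confirmed:**
  - **Screwdriver:** its spot in the top view differed from the start (mean difference 21, against under 2 for the others). I put that down to the arm or its shadow and did not look closer, since the tool stayed well above it.
  - **Driver:** it is hidden under the cover now. It was in place when last seen, just before the cover was closed.

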